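Free the one-bulb handle from the sprung pocket tray and load the lathe cradle

ROBOT

A 7-joint arm with a two-finger parallel gripper is mounted at the origin on the work surface. World frame = base frame: x ahead of the robot, y to its left, z up, the work surface at z = 0. Lengths are in m, angles in rad, forces in N, time in s.
With the tool pointing down it reaches from about 0.425 to 0.875 m from the base axis. Payload 9.9 kg.
Tool frame: the origin (TCP) lies at the very end of the fingers, on their centre line; the grasp point (between the pads) lies env.grasp_offset behind it (env.grasp_offset is the distance from the TCP to the grasp point, in m); x points along the fingers, y is the direction in which the jaws open and shut, and the axes are right-handed (so a half turn about x gives the same grasp; the last joint's range is limited). The gripper opens to 85 mm and grips with 20 to 120 N. Pads are 22 mm wide; open, the fingers measure 114 mm over their backs; the gripper's body (76 mm by 85 mm) begins 54 mm behind the grasp point. The pads swing forward as they close: fully open they stand 13 mm farther back than shut.
Start: joints at [-1.246, 0.576, 0.025, 1.437, -0.015, 1.129, -0.057], TCP at [0.268, 0.619, 0.231] pointing down, gripper open.
Joint ranges: [-2.76, 2.76], [-0.34, 2.15], [-1.52, 1.57], [0.19, 2.46], [-1.09, 4.23], [0.17, 1.99], [-2.82, 2.82]. Speed limits (rad/s): [2.22, 2.22, 3.01, 3.01, 3.14, 3.14, 3.14].

INTERFACE

Orientations are given as a unit quaternion [x, y, z, w].
In Python, from bench import env, eyes, recognise, outline_of gives the robot as it stands.
- The arm moves only by the tool send_rows, never from a script. Its argument "rows" is a list of rows, each an object with "delta_pos": the shift along the tool's x, y, z in m, a list of three; "angular": the turn, a rotation vector about the tool's x, y, z in rad, a list of three; "hand": the finger opening in m, from 0 to 0.0854. In form: [{"delta_pos": [dx, dy, dz], "angular": [wx, wy, wz], "hand": hand}, ...]. A call has 1 to 20 rows; each row shifts and turns the commanded pose from where the row before left it, along the tool's axes as they then stand; what a row does not reach is not made up. A row lasts 1/8 s, in which the tool goes at most 62.5 mm and 10.7 degrees, less where a joint would pass 70% of its speed; a pose out of reach is approached as far as the arm can. A call is refused whole if a number of a shift passes 0.0625 or a number of a turn 0.188, either way. A call with a gripper value outside its range is refused whole. The fingers move at their own pace and stop on an object; "grip_force" is the grip in N (left out, the last holds). Time passes only in rows, so rows that do not move let the fingers close. It gives the time, the measured TCP pose, the force and the opening at its end, in the units of the state.
- env.observe(): the state, without advancing time (a new reading comes with each control period).
- eyes.camera(name): name is "scene" or "top" or "wrist"; returns the picture (400x640x3 uint8, red, green, blue); there is no depth.
- eyes.camera_model(name): a dict with "intrinsics" (3x3 intrinsics, pixels), "dist_coeffs" ([k1, k2, p1, p2, k3] as OpenCV has them; the pictures are not rectified), "world_to_cam" (4x4, takes a point from world to camera coordinates). Camera axes: x right, y down, z forward; pixel columns grow to the right and rows downward; lengths in m; the calibration is good to about 2 mm. A picture is of the moment at which its call begins: read the wrist's pose just before it. camera_model takes no time and is no camera call; for the wrist camera it gives the pose at the moment of the call.
- env.close_job(): hands the job in, once; it reports no verdict.
Trained networks look in the newest picture that a camera, given by its name, has taken for a name from the list of things; names that differ only in an ending like _2 or _b are one class to them, and where a whole thing is asked for, a point or a joint stands for the part that bears it (a point fixed in the world has none). Each returns a list of dicts, best first, with "score" (0 to 1); they miss things now and then, are a little off and sometimes report something else, mostly with a low value. They report only what shows in the picture. A call takes as long as a camera call. They do not tell look-alikes from the thing itself.
- recognise(camera, thing): "rect" ([left, top, right, bottom] as shares, 0 to 1, of the picture: columns of its width, rows of its height, round what is visible of it).
- outline_of(camera, thing): "pixels" (400x640 bool, what is visible of it) and "rect" ([left, top, right, bottom] as shares, 0 to 1, of the picture: columns of its width, rows of its height, round what is visible of it).
The state is a dict: "time": time; "joint_pos": joint angles; "joint_velocities": joint speeds; "effort": joint torques, N m; "position": TCP position; "ee_rot": TCP orientation; "force": force on the tool from outside, world axes, zero at the start; "wrist_torque": the same for the moment, N m; "width": opening from 0.0 (shut) to 1.0 (fully open).
Only numpy, scipy, OpenCV 4.12 (cv2) and the standard library are available. Lean on these libraries where they do the work, as an engineer would, in place of code of your own. Each camera call takes 0.05 s, during which the arm holds its last target.

TASK

Pluck the turned handle that has a single bulb out of the pocket tray: feel which end of its pocket gives, push it that way to free its other end, and draw it out. Lay it gently in the two V-rests of the loading cradle with its bulb end butted up against the end plate, and let go. Do not force or ram the handle against anything, leave the other two turned parts in their pockets, and do not disturb the rest of the bench.

Things in the scene. Friction and masses are not known exactly. Their poses are not given: they have to be found in the camera images.
- tray: plywood pocket tray fixed to the bench, 210 (its x) x 290 (y) mm, floor 8 mm above the bench. Origin: centre of its underside, x along the pockets, z up. Three pockets side by side at y = -92, 0, +92 mm, parted by ribs 14 mm high, 6 mm wide. In each a turned part lies along x, axis 40 mm above the bench, its ends in two aluminium cups that face each other; it is free between them
- pocket0 (a point): middle of the pocket at tray y = -92 mm, on the axis of its part, axes as the tray's. All pockets are alike: cups 31 mm wide, 58 mm high, mouths at x = -57 and +57 mm, 9 mm deep to their backs at -66 and +66 mm. A cup's slot is 19 mm wide and runs from 32 to 52 mm above the bench under a 6 mm thick roof, so a part cannot come straight up
- pocket1 (a point): the same for the pocket at tray y = 0. In every pocket one cup is fixed and the other slides outward along x on a spring, up to 16 mm (3 N at rest, 7 N at 12 mm). They look alike; which end gives differs from pocket to pocket and is found only by pushing the part along
- pocket2 (a point): the same for the pocket at tray y = +92 mm. When a part is pushed more than 9 mm into the sprung cup, its other end is out of the fixed cup and can be raised over it, and the part drawn out of the sprung cup
- handle: the part wanted: turned light-wood handle with ONE bulb, 132 mm long, 70 to 140 g, in any pocket. Origin on its axis at mid-length; x along the axis to the bulb end (which points to the tray's +x); it may roll about x. x = -66 to -42 mm: tenon, 16 mm diameter; -42 to 14: straight grip, 28 mm diameter; 14 to 44: bulb, up to 40 mm diameter; 42 to 66: tenon, 16 mm
- bulb_end (a point): centre of the handle's end face at the bulb end (handle x = +66 mm)
- twin: bystander in another pocket: the same light wood and length, with TWO bulbs of 38 mm diameter and a 26 mm waist between them. Origin at mid-length on the axis
- plain: bystander in another pocket: the same wood and length, a straight roller of 32 mm diameter with no bulb. Origin at mid-length on the axis
- cradle: loading cradle fixed to the bench: dark board 170 x 80 x 12 mm with two steel V-rests, 10 mm thick along x, at x = -57 and +57 mm (tops 50 mm above the bench, 41 mm wide), and a steel end plate 70 mm wide, top at 76 mm, inner face at x = +66 mm. Origin: centre of its underside, x towards the end plate, z up. A handle lying in the V-rests has its axis at 45 mm
- pawn1: bystander: a finished turned game piece, 80 mm tall, 52 mm wide, standing. Origin at its underside or mid-length
- pawn2: bystander: the same as pawn1. Origin at its underside or mid-length
- gouge: bystander: a hand tool with a wooden handle, 220 mm long, lying. Origin at its underside or mid-length
- brush: bystander: a bench brush, lying. Origin at its underside or mid-length
- glue: bystander: a white plastic bottle, 150 mm tall, 60 mm wide. Origin at its underside or mid-length
- tin: bystander: an open steel tin, 70 mm tall, 70 mm wide. Origin at its underside or mid-length
Mind the look-alikes: they are no part of the job. Leave any blue or turquoise look-alike of the handle alone.

How it is judged:
On the way:
1. the handle is lifted out of the tray, its middle more than 90 mm above the bench (height (world z) of handle above 0.09 m), for 0.2 s.
At the end, for the whole second after the job is handed in: The handle lies still in both V-rests: axis 41 to 49 mm above the bench, within 0.06 rad of the cradle's x, bulb end face under 2.5 mm from the end plate and within 4 mm of the centre line; the other two turned parts are within 10 mm of their starts (x of bulb_end in the frame of cradle between 0.0635 and 0.068 m and y of bulb_end in the frame of cradle between -0.004 and 0.004 m and z of handle in the frame of cradle between 0.041 and 0.049 m and angle between the x axis of handle and the x axis of cradle, either way round below 0.06 rad and linear speed of handle below 0.01 m/s and distance of each of twin, plain from where it was at the start of the episode below 0.01 m); the robot touches nothing.
It fails at once if the handle is pressed against the tray with more than 60 N (contact force between handle and tray above 60 N).
It fails at once if the handle is pressed, dropped or rammed on the cradle with more than 40 N (contact force between handle and cradle above 40 N).
It fails at once if one of the other turned parts is moved by more than 20 mm (distance of any of twin, plain from where it was at the start of the episode above 0.02 m).
It fails at once if another listed thing on the bench is moved by more than 30 mm (distance of any of pawn1, pawn2, gouge, brush, glue, tin from where it was at the start of the episode above 0.03 m).
It also fails if it takes over 48 s, if anything falls off the work surface, if the arm or the gripper's body presses on something with over 40 N, if the wrist force passes 120 N, or if a joint passes its speed limit or range.

## Working session

There is one attempt and no reset: what is moved stays moved. The work goes in short steps, Python scripts to look and compute and a tool call to move; the robot and the scene stay as the last step left them, time stands still between calls to the robot, and variables do not carry over. Pictures are saved under pics/ and viewed, and the job is handed in when it is done.

Besides the shell and the picture viewer there is one more tool, called after "Emit:" as name([rows], argument=value, ...), one row to a line, values as JSON. send_rows: Moves the arm, as the interface text tells. Its arguments: {"type":"object","properties":{"rows":{"type":"array","items":{"type":"object","properties":{"delta_pos":{"type":"array","items":{"type":"number"}},"angular":{"type":"array","items":{"type":"number"}},"hand":{"type":"number"}}}},"grip_force":{"type":"number"}},"required":["rows"]}

```bash
ls; mkdir -p pics; python3 - <<'E'
from bench import env, eyes, recognise, outline_of
import cv2
print(env.grasp_offset, env.observe())
for c in ("scene","top","wrist"):
    im=eyes.camera(c); cv2.imwrite(f"pics/{c}0.png",im[:,:,::-1])
    m=eyes.camera_model(c); print(c,m)
E
```

```text
pics
0.0187 {'time': 0.0, 'joint_pos': array([-1.24577691,  0.57649649,  0.0248351 ,  1.43790302, -0.01498923,
        1.12897472, -0.05650946]), 'joint_velocities': array([ 0.00070899,  0.00013349, -0.00210261,  0.00043379,  0.00131519,
        0.00029782, -0.00076414]), 'effort': array([ 6.81833280e-04, -7.65766168e+01,  2.25120015e+00, -2.85960299e+01,
        1.54954777e-02,  1.29986694e-02, -3.92447794e-05]), 'position': array([0.26814761, 0.61897274, 0.23046815]), 'ee_rot': array([ 0.14296389,  0.69247223, -0.14408057,  0.69230363]), 'force': array([ 0.04072016,  0.07556187, -0.49174363]), 'wrist_torque': array([-0.01051924, -0.01476931,  0.07763169]), 'width': 0.9975000384449414}
scene {'intrinsics': array([[406.6296881 ,   0.        , 318.85688377],
       [  0.        , 406.6296881 , 203.86929215],
       [  0.        ,   0.        ,   1.        ]]), 'dist_coeffs': array([0.00104632, 0.        , 0.        , 0.        , 0.        ]), 'world_to_cam': array([[ 0.86410126,  0.50311193,  0.01440157, -0.49388738],
       [ 0.42071531, -0.7062864 , -0.56934888, -0.18063543],
      
[... 469 characters left out ...]
98548391, -0.01951617, -0.16864336,  0.5632423 ],
       [ 0.16832732,  0.01685048, -0.98558712,  1.17563393],
       [ 0.        ,  0.        ,  0.        ,  1.        ]])}
wrist {'intrinsics': array([[314.70806908,   0.        , 318.33624581],
       [  0.        , 314.70806908, 199.81884406],
       [  0.        ,   0.        ,   1.        ]]), 'dist_coeffs': array([-0.05784187,  0.        ,  0.        ,  0.        ,  0.        ]), 'world_to_cam': array([[ 0.39694111,  0.91784316, -0.00129675, -0.67521048],
       [ 0.88659117, -0.3830592 ,  0.25927157, -0.03449934],
       [ 0.23747391, -0.10406523, -0.96580359,  0.37803227],
       [ 0.        ,  0.        ,  0.        ,  1.        ]])}
```

View pics/top0.png

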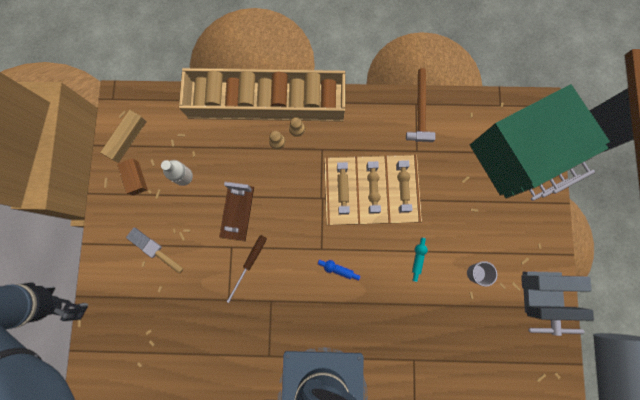

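View pics/scene0.png

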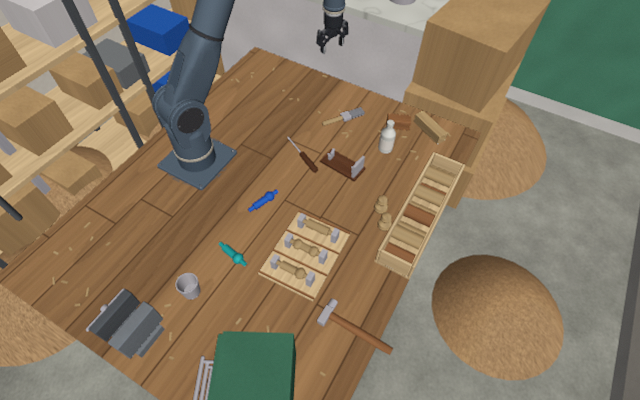

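View pics/wrist0.png

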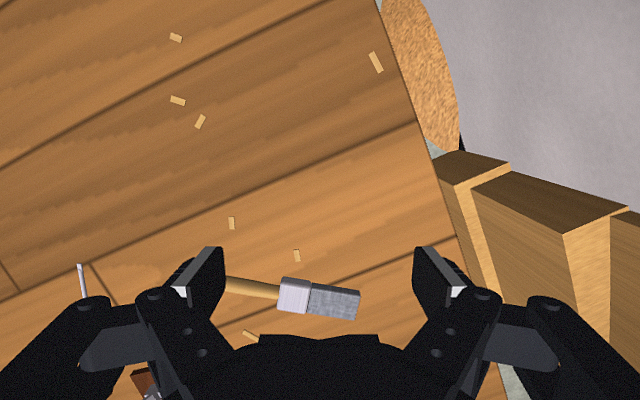

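```bash
python3 - <<'E'
from bench import env, eyes, recognise, outline_of
import cv2,numpy as np
im=eyes.camera("top")[:,:,::-1]
cv2.imwrite("pics/topc.png",np.hstack([cv2.resize(im[145:235,315:430],None,fx=4,fy=4,interpolation=cv2.INTER_CUBIC),cv2.resize(im[175:250,210:265],(264,360),interpolation=cv2.INTER_CUBIC)]))
for n in ("handle","twin","plain","tray","cradle","gouge","brush","pawn1","glue"):
    for r in recognise("top",n)[:4]: print(n,round(r["score"],2),np.round(np.array(r["rect"])*[640,400,640,400],1))
im=eyes.camera("scene")[:,:,::-1]
cv2.imwrite("pics/scenec.png",cv2.resize(im[200:310,250:360],None,fx=5,fy=5,interpolation=cv2.INTER_CUBIC))
E
```

```text
handle 0.96 [318.3 261.2 359.1 282.4]
handle 0.88 [412.4 241.  429.3 282.9]
handle 0.83 [398.3 166.7 409.9 203. ]
twin 0.55 [368.1 170.6 379.9 208.3]
twin 0.55 [127.9 228.6 180.3 272.6]
twin 0.3 [399.7 167.2 407.9 204.3]
plain 0.89 [339.3 166.6 350.1 208.9]
tray 0.66 [324.5 157.1 420.5 229.8]
cradle 0.9 [220.2 182.5 254.3 242. ]
gouge 0.55 [243.7 235.8 270.  270.6]
brush 0.62 [127.2 229.7 180.6 271.8]
pawn1 0.68 [288.7 116.1 306.1 136.7]
pawn1 0.46 [267.7 128.2 282.7 147.4]
glue 0.89 [161.9 161.  193.  182.4]
```

View pics/topc.png

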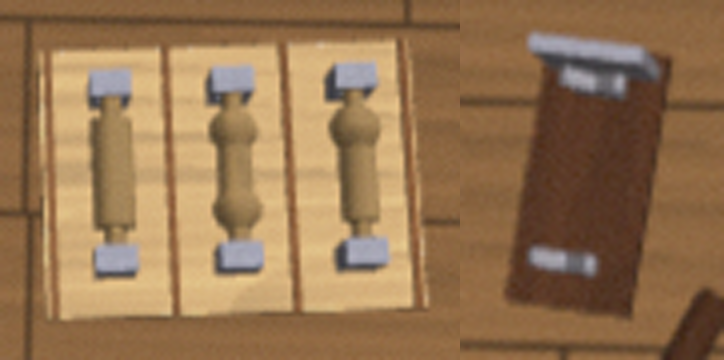

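View pics/scenec.png

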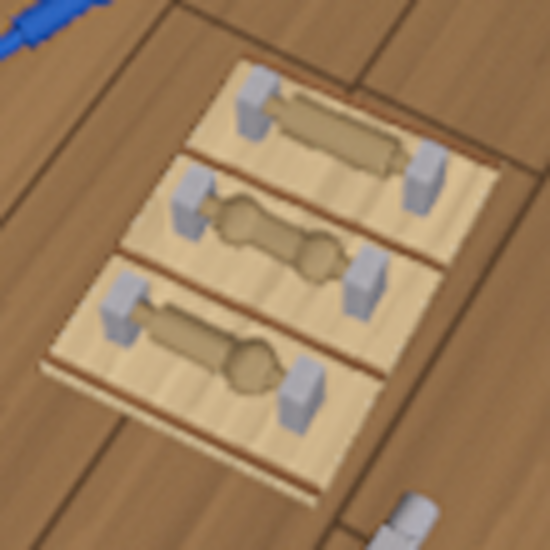

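```bash
cat > h.py <<'E'
from bench import env, eyes, recognise, outline_of
import cv2,numpy as np
from scipy.spatial.transform import Rotation as R
from scipy.optimize import least_squares
def proj(m,P):
    P=np.atleast_2d(np.asarray(P,float)); W=m["world_to_cam"]
    rv,_=cv2.Rodrigues(W[:3,:3]); return cv2.projectPoints(P.reshape(-1,1,3),rv,W[:3,3],m["intrinsics"],m["dist_coeffs"])[0].reshape(-1,2)
def unproj(m,uv,z):
    uv=np.atleast_2d(np.asarray(uv,float)).reshape(-1,1,2)
    n=cv2.undistortPoints(uv,m["intrinsics"],m["dist_coeffs"]).reshape(-1,2)
    W=m["world_to_cam"];Rm=W[:3,:3];c=-Rm.T@W[:3,3]
    d=np.c_[n,np.ones(len(n))]@Rm
    return c+d*((z-c[2])/d[:,2])[:,None]
def T2(p,L,z=None): # planar pose (x,y,th) ; L local xyz
    L=np.atleast_2d(np.asarray(L,float)); c,s=np.cos(p[2]),np.sin(p[2])
    return np.c_[p[0]+c*L[:,0]-s*L[:,1],p[1]+s*L[:,0]+c*L[:,1],L[:,2]]
def fit(views,p0): # views: list of (model, local pts, px)
    f=lambda p: np.concatenate([(proj(m,T2(p,L))-np.asarray(u)).ravel() for m,L,u in views])
    r=least_squares(f,p0,loss="soft_l1"); return r.x,f(r.x).reshape(-1,2)
E
python3 - <<'E'
from h import *
m=eyes.camera_model("top")
s=lambda a,ox,oy,k: np.array(a)/k+[ox,oy]
px=s([[40,50],[407,40],[427,308],[47,320]],315,145,4)
L=[[.105,.145,.008],[.105,-.145,.008],[-.105,-.145,.008],[-.105,.145,.008]]
cups=s([[110,75],[231,72],[354,68],[118,252],[240,247],[362,243]],315,145,4) # approx centre of cup tops? 
print(unproj(m,px,0.008))
p,r=fit([(m,L,px)],[.6,-.1,0]);print(p,r)
# cradle: crop scale 4.8 offset 210,175
px=s([[665,62],[632,318],[505,303]],0,0,1); px=(px-[460,0])/4.8+[210,175]
Lc=[[.085,-.04,.012],[-.085,-.04,.012],[-.085,.04,.012]]
print(unproj(m,px,0.012))
p,r=fit([(m,Lc,px)],[.6,.2,0]);print(p,r)
print(unproj(m,[[290,127],[272,140],[177,172]],.0),)
m=eyes.camera_model("wrist");W=m["world_to_cam"];o=env.observe();c=-W[:3,:3].T@W[:3,3];Rt=R.from_quat(o["ee_rot"]).as_matrix()
print("cam in tool",Rt.T@(c-o["position"]),"\ncam axes in tool\n",Rt.T@W[:3,:3].T,"\ntool\n",Rt)
E
```

```text
[[ 0.69625259  0.00470654  0.008     ]
 [ 0.70963187 -0.28194524  0.008     ]
 [ 0.49944305 -0.29310561  0.008     ]
 [ 0.48433122 -0.0045719   0.008     ]]
[ 0.5973975  -0.14371323  0.04935408] [[-0.51238243  0.34255122]
 [ 0.4541919   0.07273956]
 [ 0.20010318 -0.07309165]
 [-0.1587181  -0.34402251]]
[[0.59409357 0.22623568 0.012     ]
 [0.42957741 0.23912375 0.012     ]
 [0.43728528 0.31997201 0.012     ]]
[ 0.51685552  0.27261244 -0.08665993] [[ 0.32981423 -1.258769  ]
 [-0.34280581  0.28004472]
 [ 0.01655614  0.54648688]]
[[0.79698567 0.11846119 0.        ]
 [0.75276928 0.1743621  0.        ]
 [0.64276251 0.46985775 0.        ]]
cam in tool [-0.14254174  0.00080633 -0.06509841] 
cam axes in tool
 [[ 3.70826300e-05 -2.59208285e-01  9.65821445e-01]
 [ 9.99999828e-01  5.75627731e-04  1.16092735e-04]
 [-5.86045805e-04  9.65821274e-01  2.59208261e-01]] 
tool
 [[ 2.75231682e-06  3.97508000e-01  9.17598708e-01]
 [ 1.05960493e-05  9.17598708e-01 -3.97508000e-01]
 [-1.00000000e+00  1.08169891e-05 -1.68649199e-06]]
```

```bash
cat >> h.py <<'E'
import json
def tool_R(yaw,pitch=0.0):
    # tool z along heading yaw (handle +x), tool x down; pitch>0 raises +x end
    x=np.array([0,0,-1.]);z=np.array([np.cos(yaw),np.sin(yaw),0]);y=np.cross(z,x)
    A=np.c_[x,y,z]
    return R.from_rotvec(-pitch*y).as_matrix()@A   # world rotation about y: +pitch about -y raises z-axis
def plan(pos,Rt,n,hand,start=None,nd=4):
    o=env.observe(); p,q=(o["position"],R.from_quat(o["ee_rot"])) if start is None else (start[0],R.from_matrix(start[1]))
    p=np.array(p,float);rows=[]
    for k in range(n,0,-1):
        w=np.round((q.inv()*R.from_matrix(Rt)).as_rotvec()/k,3)
        d=np.round(q.inv().apply(np.asarray(pos)-p)/k,nd)
        rows.append({"delta_pos":[float(a)+0 for a in d],"angular":[float(a)+0 for a in w],"hand":hand})
        p=p+q.apply(d); q=q*R.from_rotvec(w)
    print(json.dumps(rows)); print("end",p,"from",o["position"]); return p,q.as_matrix()
E
python3 - <<'E'
from h import *
plan([.57,.275,.22],tool_R(-.087),8,.0854)
E
```

```text
[{"delta_pos": [0.0014, -0.0245, 0.0517], "angular": [-0.04, 0.0, 0.0], "hand": 0.0854}, {"delta_pos": [0.0014, -0.0266, 0.0507], "angular": [-0.04, 0.0, 0.0], "hand": 0.0854}, {"delta_pos": [0.0014, -0.0286, 0.0496], "angular": [-0.04, 0.0, 0.0], "hand": 0.0854}, {"delta_pos": [0.0014, -0.0305, 0.0484], "angular": [-0.04, 0.0, 0.0], "hand": 0.0854}, {"delta_pos": [0.0014, -0.0324, 0.0472], "angular": [-0.04, 0.0, 0.0], "hand": 0.0854}, {"delta_pos": [0.0014, -0.0343, 0.0458], "angular": [-0.041, 0.0, 0.0], "hand": 0.0854}, {"delta_pos": [0.0015, -0.0361, 0.0444], "angular": [-0.04, 0.0, 0.0], "hand": 0.0854}, {"delta_pos": [0.0014, -0.0379, 0.0428], "angular": [-0.041, 0.0, 0.0], "hand": 0.0854}]
end [0.56997418 0.27503348 0.22000068] from [0.26832295 0.61938748 0.2313035 ]
```

Emit:
send_rows([
  {"delta_pos":[0.0014,-0.0245,0.0517],"angular":[-0.04,0,0],"hand":0.0854},
  {"delta_pos":[0.0014,-0.0266,0.0507],"angular":[-0.04,0,0],"hand":0.0854},
  {"delta_pos":[0.0014,-0.0286,0.0496],"angular":[-0.04,0,0],"hand":0.0854},
  {"delta_pos":[0.0014,-0.0305,0.0484],"angular":[-0.04,0,0],"hand":0.0854},
  {"delta_pos":[0.0014,-0.0324,0.0472],"angular":[-0.04,0,0],"hand":0.0854},
  {"delta_pos":[0.0014,-0.0343,0.0458],"angular":[-0.041,0,0],"hand":0.0854},
  {"delta_pos":[0.0015,-0.0361,0.0444],"angular":[-0.04,0,0],"hand":0.0854},
  {"delta_pos":[0.0014,-0.0379,0.0428],"angular":[-0.041,0,0],"hand":0.0854},
  {"delta_pos":[0,0,0],"angular":[0,0,0],"hand":0.0854},
  {"delta_pos":[0,0,0],"angular":[0,0,0],"hand":0.0854},
])

```text
time: 1.95
position: [0.5697, 0.2753, 0.2199]
ee_rot: [0.031, 0.707, -0.031, 0.706]
force: [0.9, 1.0, -0.8]
width: 0.998
```

```bash
python3 - <<'E'
from h import *
import pickle
m=eyes.camera_model("wrist");im=eyes.camera("wrist");o=env.observe()
print(o["time"],o["position"],o["ee_rot"],o["joint_velocities"].round(3),o["force"])
cv2.imwrite("pics/w1.png",im[:,:,::-1]);pickle.dump(m,open("w1.pkl","wb"))
E
```

```text
2.0 [0.56921165 0.27622169 0.21998535] [ 0.03056447  0.70666883 -0.03001443  0.7062465 ] [-0.018 -0.003 -0.005  0.001  0.001  0.     0.001] [-0.49016458  1.16027497 -0.00899884]
```

View pics/w1.png

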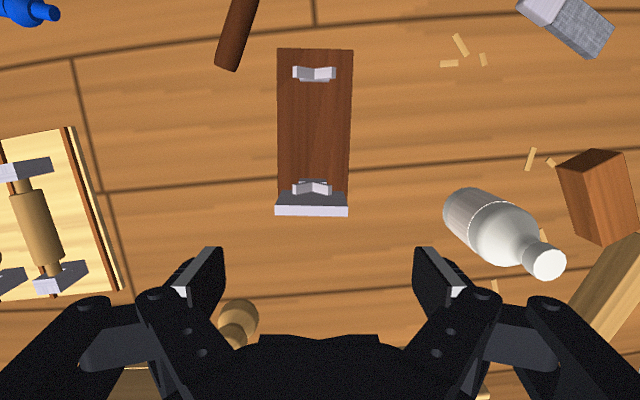

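```bash
python3 - <<'E'
import cv2
im=cv2.imread("pics/w1.png")
cv2.imwrite("pics/w1c.png",cv2.resize(im[40:225,265:365],None,fx=3.2,fy=3.2,interpolation=cv2.INTER_CUBIC))
E
```

```text
(no output)
```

View pics/w1c.png

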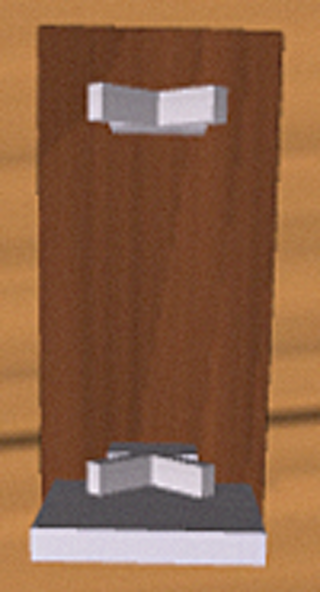

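```bash
python3 - <<'E'
from h import *
import pickle
m=pickle.load(open("w1.pkl","rb"))
c=np.array([[38,25],[285,33],[33,528],[266,531],[88,83],[88,123],[227,87],[222,123],[88,460],[88,495],[214,462],[214,497]])/3.2+[265,40]
L=[[-.085,-.04,.012],[-.085,.04,.012],[.066,-.035,.076],[.066,.035,.076]]+[[x,y,.05] for x,y in [(-.062,-.0205),(-.052,-.0205),(-.062,.0205),(-.052,.0205),(.052,-.0205),(.062,-.0205),(.052,.0205),(.062,.0205)]]
p,r=fit([(m,L,c)],[.517,.27,-.087]);print(p);print(r.round(1))
# free-z check
d=T2(p,L);print((unproj(m,c[2:4],.076)-d[2:4])*1e3,(unproj(m,c[4:],.05)-d[4:])*1e3)
E
```

```text
[ 0.52155297  0.27519553 -0.10777422]
[[-0.4 -0.1]
 [-0.3 -0.9]
 [-0.7  0.2]
 [ 0.3  0.8]
 [-0.2 -0.1]
 [-0.2 -1.4]
 [ 0.4 -0.4]
 [ 1.6 -0.5]
 [-0.4  1.5]
 [-0.4  0.1]
 [ 0.6  1.7]
 [ 0.3  0.3]]
[[-1.81741796e-01  6.76816645e-01  1.38777878e-14]
 [-8.07350538e-01 -2.52299731e-01  1.38777878e-14]] [[ 1.36218576e-01  1.59959699e-01 -1.38777878e-14]
 [ 1.26673547e+00  7.97531385e-02 -1.38777878e-14]
 [ 3.64542781e-01 -3.54995655e-01 -1.38777878e-14]
 [ 2.94037185e-01 -1.49433574e+00 -1.38777878e-14]
 [-1.50205534e+00  5.60063701e-01 -1.38777878e-14]
 [-6.91444111e-02  4.05275963e-01 -1.38777878e-14]
 [-1.79637359e+00 -4.56225246e-01 -1.38777878e-14]
 [-3.23023492e-01 -2.48107688e-01 -1.38777878e-14]]
```

```bash
python3 - <<'E'
from h import *
plan([.645,-.232,.21],tool_R(.049),9,.0854)
E
```

```text
[{"delta_pos": [0.0011, -0.0555, 0.0132], "angular": [-0.015, 0.0, 0.0], "hand": 0.0854}, {"delta_pos": [0.0011, -0.0557, 0.0124], "angular": [-0.015, 0.0, 0.0], "hand": 0.0854}, {"delta_pos": [0.001, -0.0559, 0.0116], "angular": [-0.015, 0.0, 0.0], "hand": 0.0854}, {"delta_pos": [0.0011, -0.0561, 0.0107], "angular": [-0.015, 0.0, 0.0], "hand": 0.0854}, {"delta_pos": [0.001, -0.0562, 0.0099], "angular": [-0.015, 0.0, 0.0], "hand": 0.0854}, {"delta_pos": [0.0011, -0.0564, 0.009], "angular": [-0.015, 0.0, 0.0], "hand": 0.0854}, {"delta_pos": [0.001, -0.0565, 0.0082], "angular": [-0.015, 0.0, 0.0], "hand": 0.0854}, {"delta_pos": [0.0011, -0.0567, 0.0073], "angular": [-0.015, 0.0, 0.0], "hand": 0.0854}, {"delta_pos": [0.001, -0.0567, 0.0065], "angular": [-0.015, -0.001, -0.001], "hand": 0.0854}]
end [ 0.64504608 -0.23196674  0.21003467] from [0.56921165 0.27622169 0.21998535]
```

Emit:
send_rows([
  {"delta_pos":[0.0011,-0.0555,0.0132],"angular":[-0.015,0,0],"hand":0.0854},
  {"delta_pos":[0.0011,-0.0557,0.0124],"angular":[-0.015,0,0],"hand":0.0854},
  {"delta_pos":[0.001,-0.0559,0.0116],"angular":[-0.015,0,0],"hand":0.0854},
  {"delta_pos":[0.0011,-0.0561,0.0107],"angular":[-0.015,0,0],"hand":0.0854},
  {"delta_pos":[0.001,-0.0562,0.0099],"angular":[-0.015,0,0],"hand":0.0854},
  {"delta_pos":[0.0011,-0.0564,0.009],"angular":[-0.015,0,0],"hand":0.0854},
  {"delta_pos":[0.001,-0.0565,0.0082],"angular":[-0.015,0,0],"hand":0.0854},
  {"delta_pos":[0.0011,-0.0567,0.0073],"angular":[-0.015,0,0],"hand":0.0854},
  {"delta_pos":[0.001,-0.0567,0.0065],"angular":[-0.015,0,0],"hand":0.0854},
  {"delta_pos":[0,0,0],"angular":[0,0,0],"hand":0.0854},
  {"delta_pos":[0,0,0],"angular":[0,0,0],"hand":0.0854},
])

```text
time: 3.38
position: [0.6457, -0.2311, 0.2103]
ee_rot: [-0.017, 0.707, 0.018, 0.707]
force: [-0.1, 0.7, 0.6]
width: 1.0
```

```bash
python3 - <<'E'
from h import *
import pickle
m=eyes.camera_model("wrist");im=eyes.camera("wrist");o=env.observe()
print(o["time"],o["position"],o["ee_rot"],o["joint_velocities"].round(3),o["force"])
cv2.imwrite("pics/w2.png",im[:,:,::-1]);pickle.dump(m,open("w2.pkl","wb"))
for n in ("handle","twin"):
    for r in recognise("wrist",n)[:4]: print(n,round(r["score"],2),np.round(np.array(r["rect"])*[640,400,640,400],1))
cv2.imwrite("pics/w2c.png",cv2.resize(im[0:255,200:420,::-1],None,fx=2.35,fy=2.35,interpolation=cv2.INTER_CUBIC))
E
```

```text
3.425 [ 0.64581017 -0.23036755  0.21048741] [-0.01756267  0.70681887  0.01861813  0.7069314 ] [-0.01  -0.006 -0.001  0.003  0.002 -0.002  0.003] [0.44375491 0.14919238 0.19394921]
handle 0.77 [300.2  78.9 335.9 199.5]
twin 0.9 [392.9  79.3 431.5 199. ]
```

View pics/w2.png

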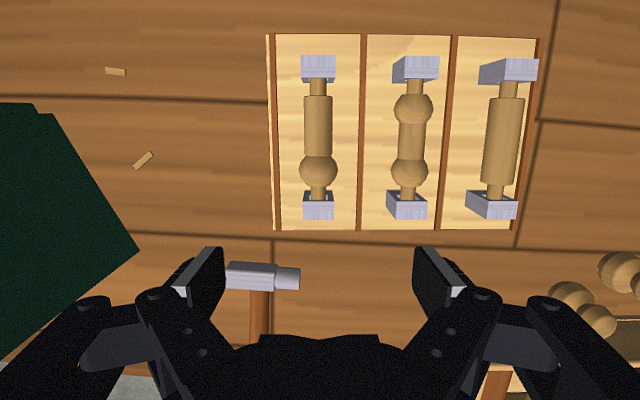

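View pics/w2c.png

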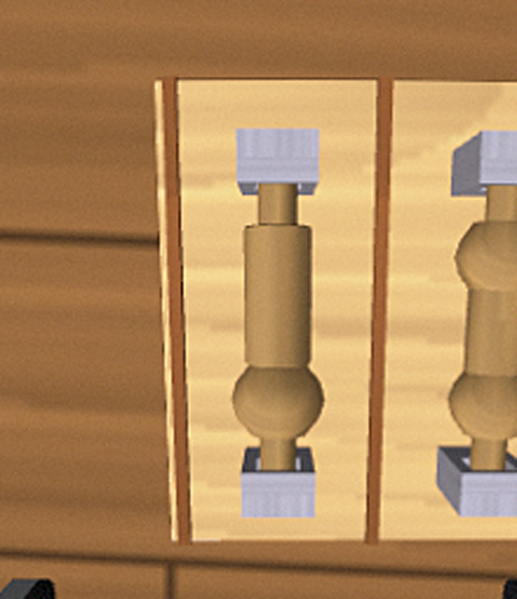

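```bash
python3 - <<'E'
from h import *
import pickle
m=pickle.load(open("w2.pkl","rb"))
c=np.array([[155,80],[173,541],[238,182],[318,182],[243,472],[314,472]])/2.35+[200,0]
L=[[-.105,-.145,.008],[.105,-.145,.008],[-.057,-.1075,.058],[-.057,-.0765,.058],[.057,-.1075,.058],[.057,-.0765,.058]]
p,r=fit([(m,L,c)],[.597,-.144,.049]);print(p);print(r.round(1))
print(T2(p,[[0,-.092,.04]]))
# handle axis points, tenons visible edges at x=-.042 z .04; grip edges
a=np.array([[278,205],[278.5,240],[278,340],[278,400],[278.5,455]])/2.35+[200,0]
w=unproj(m,a,.04);print(w, np.polyfit(w[:,0],w[:,1],1))
P=T2(p,[[-.042,-.092-.014,.04],[-.042,-.092+.014,.04],[.029,-.092-.02,.04],[.029,-.092+.02,.04]]);print((proj(m,P)-[200,0])*2.35)
E
```

```text
[ 0.59963686 -0.1402202   0.05445267]
[[-0.3 -0.2]
 [-0.2 -0.3]
 [-0.4 -0.1]
 [ 0.6 -0.3]
 [-0.5  0.6]
 [ 1.2  0.5]]
[[ 0.60464403 -0.23208384  0.04      ]]
[[ 0.5547231  -0.2348895   0.04      ]
 [ 0.5683172  -0.2339978   0.04      ]
 [ 0.60866561 -0.23215864  0.04      ]
 [ 0.63406108 -0.23087303  0.04      ]
 [ 0.65823396 -0.22943122  0.04      ]] [ 0.05118363 -0.2632259 ]
[[243.70132383 225.79710289]
 [312.86907765 225.52546664]
 [232.11661698 399.17975794]
 [325.70995915 398.81147955]]
```

```bash
python3 - <<'E'
from h import *
o=env.observe();print(o["position"])
s=plan([.5986,-.2324,.08],tool_R(.053),5,.052)
plan([.5986,-.2324,.0213],tool_R(.053),4,.052,start=s)
E
```

```text
[ 0.64580891 -0.23057824  0.21074975]
[{"delta_pos": [0.0261, 0.0001, -0.0095], "angular": [0.0, 0.0, 0.0], "hand": 0.052}, {"delta_pos": [0.0262, 0.0001, -0.0094], "angular": [0.0, 0.0, 0.0], "hand": 0.052}, {"delta_pos": [0.0261, 0.0001, -0.0095], "angular": [-0.001, 0.0, 0.0], "hand": 0.052}, {"delta_pos": [0.0262, 0.0001, -0.0094], "angular": [0.0, 0.0, 0.0], "hand": 0.052}, {"delta_pos": [0.0261, 0.0001, -0.0095], "angular": [-0.001, 0.0, -0.001], "hand": 0.052}]
end [ 0.59859848 -0.23240827  0.08002922] from [ 0.64580891 -0.23057824  0.21074975]
[{"delta_pos": [0.0147, 0.0, 0.0], "angular": [0.0, 0.0, 0.0], "hand": 0.052}, {"delta_pos": [0.0147, 0.0, 0.0], "angular": [0.0, 0.0, 0.0], "hand": 0.052}, {"delta_pos": [0.0147, 0.0, 0.0], "angular": [0.0, 0.0, 0.0], "hand": 0.052}, {"delta_pos": [0.0146, 0.0, 0.0], "angular": [0.0, 0.0, 0.0], "hand": 0.052}]
end [ 0.59862491 -0.23241246  0.02132923] from [ 0.64580891 -0.23057824  0.21074975]
```

Emit:
send_rows([
  {"delta_pos":[0.0261,0.0001,-0.0095],"angular":[0,0,0],"hand":0.052},
  {"delta_pos":[0.0262,0.0001,-0.0094],"angular":[0,0,0],"hand":0.052},
  {"delta_pos":[0.0261,0.0001,-0.0095],"angular":[-0.001,0,0],"hand":0.052},
  {"delta_pos":[0.0262,0.0001,-0.0094],"angular":[0,0,0],"hand":0.052},
  {"delta_pos":[0.0261,0.0001,-0.0095],"angular":[-0.001,0,0],"hand":0.052},
  {"delta_pos":[0,0,0],"angular":[0,0,0],"hand":0.052},
  {"delta_pos":[0,0,0],"angular":[0,0,0],"hand":0.052},
], grip_force=40)

```text
time: 4.4
position: [0.5992, -0.2344, 0.081]
ee_rot: [-0.018, 0.706, 0.018, 0.707]
force: [-0.0, 0.4, 0.6]
width: 0.611
```

```bash
python3 - <<'E'
from h import *
o=env.observe();print(o["position"],o["ee_rot"],o["width"])
plan([.5986,-.2324,.0213],tool_R(.053),4,.052)
im=eyes.camera("wrist");cv2.imwrite("pics/w3.png",im[:,:,::-1])
E
```

```text
[ 0.59924434 -0.23438647  0.0810195 ] [-0.01826032  0.70625651  0.01805428  0.70749018] 0.6113140125537825
[{"delta_pos": [0.0149, 0.0005, -0.0002], "angular": [0.0, 0.0, 0.0], "hand": 0.052}, {"delta_pos": [0.0149, 0.0005, -0.0001], "angular": [-0.001, 0.001, 0.0], "hand": 0.052}, {"delta_pos": [0.015, 0.0005, -0.0002], "angular": [0.0, 0.0, 0.0], "hand": 0.052}, {"delta_pos": [0.0149, 0.0005, -0.0001], "angular": [-0.001, 0.001, 0.0], "hand": 0.052}]
end [ 0.59861618 -0.23243653  0.02131814] from [ 0.59924434 -0.23438647  0.0810195 ]
```

View pics/w3.png

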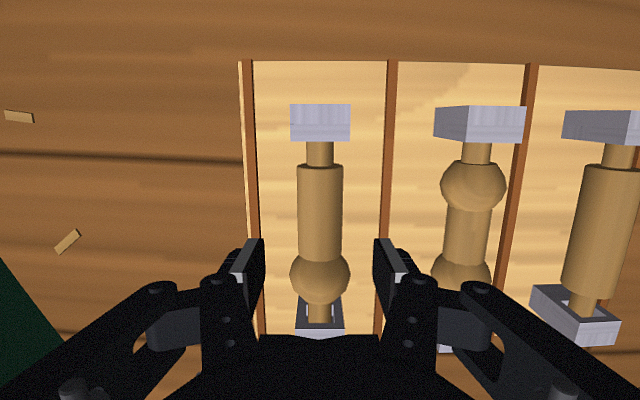

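Emit:
send_rows([
  {"delta_pos":[0.015,0,0],"angular":[0,0,0],"hand":0.052},
  {"delta_pos":[0.015,0,0],"angular":[0,0,0],"hand":0.052},
  {"delta_pos":[0.015,0,0],"angular":[0,0,0],"hand":0.052},
  {"delta_pos":[0.0145,0,0],"angular":[0,0,0],"hand":0.052},
  {"delta_pos":[0,0,0],"angular":[0,0,0],"hand":0.052},
  {"delta_pos":[0,0,0],"angular":[0,0,0],"hand":0.035},
  {"delta_pos":[0,0,0],"angular":[0,0,0],"hand":0.02},
  {"delta_pos":[0,0,0],"angular":[0,0,0],"hand":0.02},
  {"delta_pos":[0,0,0],"angular":[0,0,0],"hand":0.02},
], grip_force=40)

```text
time: 5.58
position: [0.5983, -0.235, 0.0208]
ee_rot: [-0.018, 0.707, 0.018, 0.707]
force: [-0.7, 1.3, 2.9]
width: 0.312
```

```bash
python3 - <<'E'
from h import *
o=env.observe();print(o["time"],o["position"],o["force"],o["wrist_torque"],o["width"]*85.4)
im=eyes.camera("wrist");cv2.imwrite("pics/w4.png",im[:,:,::-1])
E
```

```text
5.575 [ 0.59826361 -0.23504124  0.0208467 ] [-0.6874834   1.28984062  2.86516214] [0.1827072  0.19683402 0.00874283] 26.65023755454852
```

View pics/w4.png

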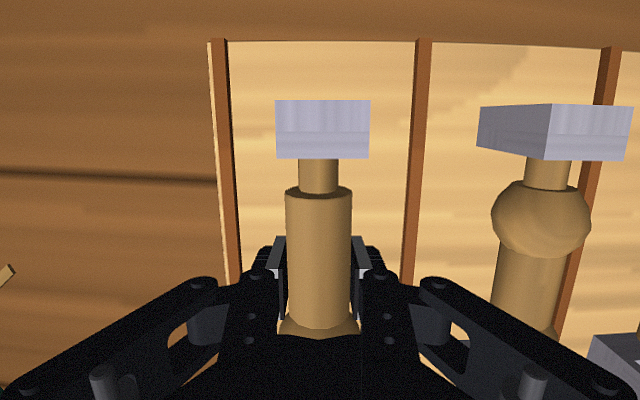

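Emit:
send_rows([
  {"delta_pos":[0,0,0.001],"angular":[0,0,0],"hand":0.02},
  {"delta_pos":[0,0,0.001],"angular":[0,0,0],"hand":0.02},
  {"delta_pos":[0,0,0],"angular":[0,0,0],"hand":0.02},
])

```text
time: 6.0
position: [0.5984, -0.2351, 0.0207]
ee_rot: [-0.018, 0.708, 0.018, 0.706]
force: [-7.5, 1.8, 10.6]
width: 0.316
```

Emit:
send_rows([
  {"delta_pos":[0,0,-0.002],"angular":[0,0,0],"hand":0.02},
  {"delta_pos":[0,0,-0.001],"angular":[0,0,0],"hand":0.02},
  {"delta_pos":[0,0,-0.001],"angular":[0,0,0],"hand":0.02},
  {"delta_pos":[0,0,-0.001],"angular":[0,0,0],"hand":0.02},
  {"delta_pos":[0,0,0],"angular":[0,0,0],"hand":0.02},
])

```text
time: 6.62
position: [0.5982, -0.2351, 0.0209]
ee_rot: [-0.018, 0.705, 0.018, 0.709]
force: [8.8, 0.4, -1.6]
width: 0.311
```

Emit:
send_rows([
  {"delta_pos":[0,0,-0.001],"angular":[0,0,0],"hand":0.02},
  {"delta_pos":[0,0,-0.001],"angular":[0,0,0],"hand":0.02},
  {"delta_pos":[0,0,0],"angular":[0,0,0],"hand":0.02},
])

```text
time: 7.0
position: [0.5983, -0.2351, 0.0211]
ee_rot: [-0.019, 0.704, 0.018, 0.71]
force: [15.1, 0.9, -5.1]
width: 0.316
```

```bash
python3 - <<'E'
from h import *
o=env.observe();print(o["time"],o["position"],o["ee_rot"],o["force"],o["wrist_torque"],o["width"]*85.4)
im=eyes.camera("wrist");cv2.imwrite("pics/w5.png",im[:,:,::-1])
E
```

```text
7.0 [ 0.59825164 -0.23507215  0.0211284 ] [-0.01872557  0.70357315  0.01778597  0.71015339] [15.12304948  0.90588628 -5.09640287] [-0.04018273 -2.97164074 -0.01394965] 26.983189763944285
```

View pics/w5.png

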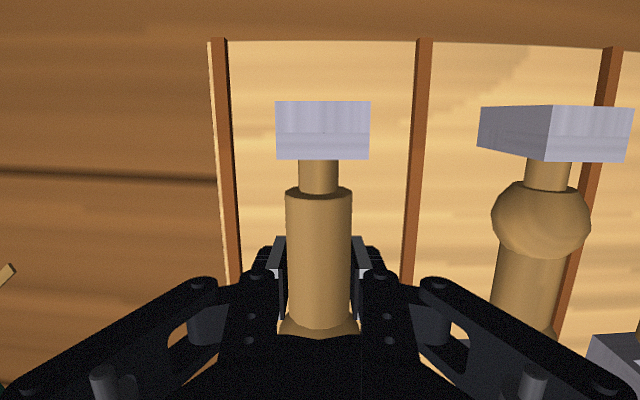

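Emit:
send_rows([
  {"delta_pos":[0,0,0.0025],"angular":[0,0,0],"hand":0.02},
  {"delta_pos":[0,0,0.0025],"angular":[0,0,0],"hand":0.02},
  {"delta_pos":[0,0,0.001],"angular":[0,0,0],"hand":0.02},
  {"delta_pos":[0,0,0.001],"angular":[0,0,0],"hand":0.02},
  {"delta_pos":[0,0,0.001],"angular":[0,0,0],"hand":0.02},
  {"delta_pos":[0,0,0.001],"angular":[0,0,0],"hand":0.02},
  {"delta_pos":[0,0,0],"angular":[0,0,0],"hand":0.02},
])

```text
time: 7.92
position: [0.5991, -0.2351, 0.0207]
ee_rot: [-0.017, 0.709, 0.018, 0.705]
force: [-9.3, 1.2, 15.0]
width: 0.316
```

```bash
python3 - <<'E'
from h import *
o=env.observe();print(o["time"],o["position"],o["ee_rot"],o["force"],o["wrist_torque"],o["width"]*85.4)
im=eyes.camera("wrist");cv2.imwrite("pics/w6.png",im[:,:,::-1])
a=cv2.imread("pics/w5.png");cv2.imwrite("pics/d6.png",cv2.convertScaleAbs(cv2.absdiff(a,cv2.imread("pics/w6.png")),alpha=3))
E
```

```text
7.925 [ 0.59914824 -0.23505402  0.02065235] [-0.0173309   0.7086065   0.01765968  0.70516991] [-9.32899585  1.23117666 15.02956896] [ 0.45962619  1.77593479 -0.00205974] 27.018763549775084
```

View pics/w6.png

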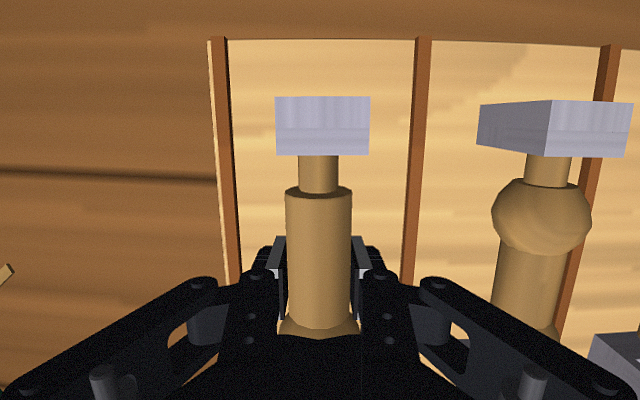

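Emit:
send_rows([
  {"delta_pos":[-0.002,0,0],"angular":[0,0,0],"hand":0.02},
  {"delta_pos":[-0.001,0,0.002],"angular":[0,0,0],"hand":0.02},
  {"delta_pos":[0,0,0.001],"angular":[0,0,0],"hand":0.02},
  {"delta_pos":[0,0,0],"angular":[0,0,0],"hand":0.02},
])

```text
time: 8.48
position: [0.6041, -0.2347, 0.0226]
ee_rot: [-0.018, 0.708, 0.018, 0.706]
force: [-5.1, 0.1, -5.2]
width: 0.318
```

Emit:
send_rows([
  {"delta_pos":[0.001,0,0.002],"angular":[0,0,0],"hand":0.02},
  {"delta_pos":[0,0,0.002],"angular":[0,0,0],"hand":0.02},
  {"delta_pos":[0,0,0.002],"angular":[0,0,0],"hand":0.02},
  {"delta_pos":[0,0,0.001],"angular":[0,0,0],"hand":0.02},
  {"delta_pos":[0,0,0],"angular":[0,0,0],"hand":0.02},
])

```text
time: 9.1
position: [0.6108, -0.2344, 0.0218]
ee_rot: [-0.018, 0.708, 0.018, 0.706]
force: [-6.7, -0.3, -3.1]
width: 0.315
```

```bash
python3 - <<'E'
from h import *
o=env.observe();print(o["time"],o["position"],o["ee_rot"],o["force"],o["wrist_torque"],o["width"]*85.4)
im=eyes.camera("wrist");cv2.imwrite("pics/w7.png",im[:,:,::-1])
E
```

```text
9.1 [ 0.61084661 -0.23437686  0.02182915] [-0.01758183  0.70768091  0.01779088  0.70608929] [-6.72700635 -0.28313564 -3.12892531] [-0.11106424  1.47261024  0.05896463] 26.879843757519957
```

View pics/w7.png

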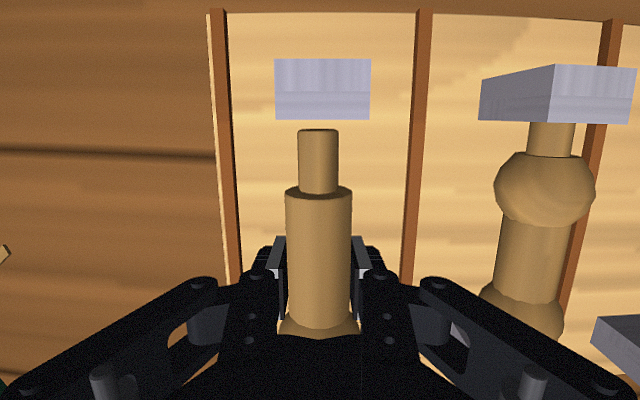

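Emit:
send_rows([
  {"delta_pos":[0,0,0],"angular":[0,0,0],"hand":0.02},
  {"delta_pos":[-0.0025,0,-0.0007],"angular":[0,0.037,0],"hand":0.02},
  {"delta_pos":[-0.0025,0,-0.0007],"angular":[0,0.037,0],"hand":0.02},
  {"delta_pos":[-0.0025,0,-0.0007],"angular":[0,0.037,0],"hand":0.02},
  {"delta_pos":[0,0,0],"angular":[0,0,0],"hand":0.02},
], grip_force=60)

```text
time: 9.78
position: [0.6097, -0.2345, 0.0296]
ee_rot: [-0.019, 0.746, 0.017, 0.666]
force: [-6.7, -0.2, -2.0]
width: 0.312
```

Forces stay small; finishing the tilt.

Emit:
send_rows([
  {"delta_pos":[-0.0025,0,-0.0007],"angular":[0,0.037,0],"hand":0.02},
  {"delta_pos":[-0.0025,0,-0.0007],"angular":[0,0.037,0],"hand":0.02},
  {"delta_pos":[-0.0025,0,-0.0007],"angular":[0,0.037,0],"hand":0.02},
  {"delta_pos":[-0.0025,0,-0.0007],"angular":[0,0.037,0],"hand":0.02},
  {"delta_pos":[0,0,0],"angular":[0,0,0],"hand":0.02},
])

```text
time: 10.4
position: [0.6088, -0.2345, 0.04]
ee_rot: [-0.02, 0.793, 0.015, 0.609]
force: [-7.1, -0.5, 0.2]
width: 0.311
```

```bash
python3 - <<'E'
from h import *
o=env.observe();print(o["time"],o["position"],o["ee_rot"],o["force"],o["wrist_torque"],o["width"]*85.4)
im=eyes.camera("wrist");cv2.imwrite("pics/w8.png",im[:,:,::-1])
im=eyes.camera("scene")[:,:,::-1]
cv2.imwrite("pics/s8.png",cv2.resize(im[220:310,240:350],None,fx=5,fy=5,interpolation=cv2.INTER_CUBIC))
E
```

```text
10.4 [ 0.60879682 -0.23451484  0.0400057 ] [-0.02005412  0.79279296  0.01533744  0.60896791] [-7.1438697  -0.49185125  0.20998651] [ 0.0323918   1.14403063 -0.00136625] 26.541731790970477
```

View pics/w8.png

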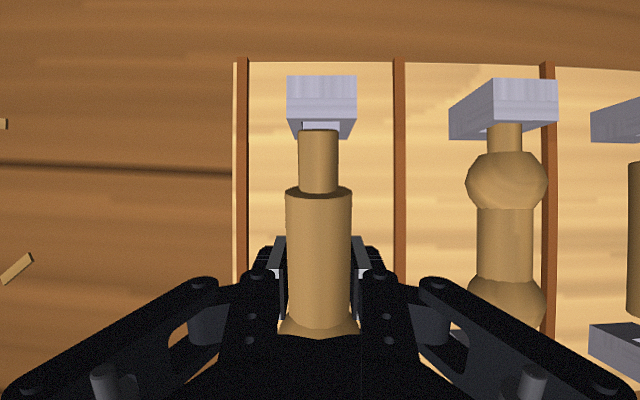

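View pics/s8.png

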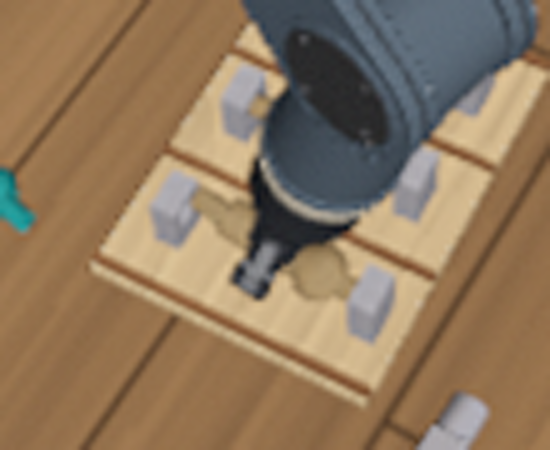

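Emit:
send_rows([
  {"delta_pos":[0,0,-0.004],"angular":[0,0,0],"hand":0.02},
  {"delta_pos":[0,0,-0.004],"angular":[0,0,0],"hand":0.02},
  {"delta_pos":[0,0,-0.004],"angular":[0,0,0],"hand":0.02},
  {"delta_pos":[0,0,-0.004],"angular":[0,0,0],"hand":0.02},
  {"delta_pos":[0,0,-0.004],"angular":[0,0,0],"hand":0.02},
  {"delta_pos":[0,0,-0.004],"angular":[0,0,0],"hand":0.02},
  {"delta_pos":[0,0,-0.005],"angular":[0,0,0],"hand":0.02},
  {"delta_pos":[0,0,0],"angular":[0,0,0],"hand":0.02},
])

```text
time: 11.5
position: [0.5811, -0.2363, 0.0484]
ee_rot: [-0.02, 0.792, 0.015, 0.61]
force: [-0.1, -0.8, -2.2]
width: 0.309
```

```bash
python3 - <<'E'
from h import *
o=env.observe();print(o["time"],o["position"],o["ee_rot"],o["force"],o["wrist_torque"],o["width"]*85.4)
im=eyes.camera("wrist");cv2.imwrite("pics/w9.png",im[:,:,::-1])
im=eyes.camera("scene")[:,:,::-1]
cv2.imwrite("pics/s9.png",cv2.resize(im[220:310,240:350],None,fx=5,fy=5,interpolation=cv2.INTER_CUBIC))
E
```

```text
11.5 [ 0.58108082 -0.23625697  0.04841924] [-0.01995783  0.79199794  0.01499211  0.61001327] [-0.12671203 -0.81255084 -2.20733282] [ 0.03412973 -0.29009088  0.01133057] 26.424399204727923
```

View pics/s9.png

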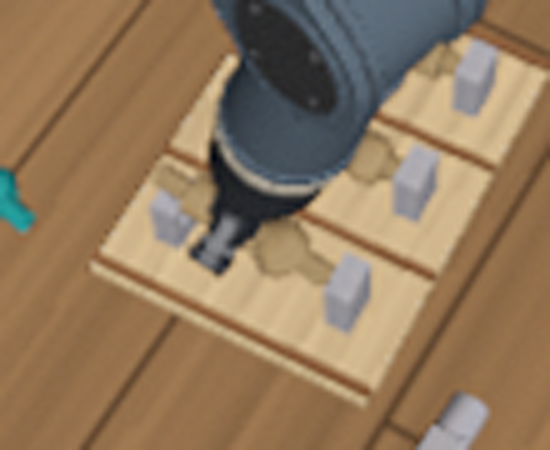

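View pics/w9.png

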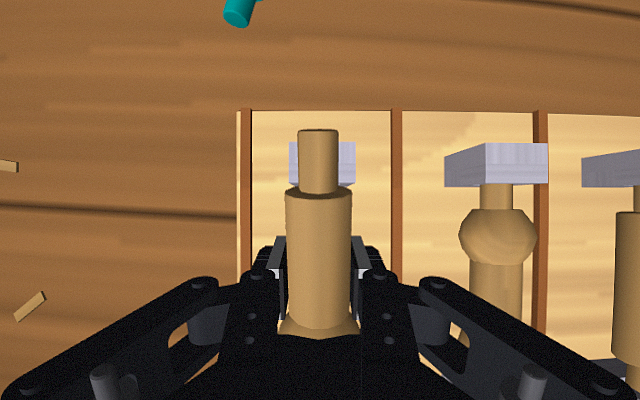

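```bash
python3 - <<'E'
from h import *
o=env.observe();p=o["position"];Rn=R.from_quat(o["ee_rot"]).as_matrix()
s=plan([p[0],p[1],.13],Rn,3,.02)
s=plan([p[0],p[1]+.05,.165],tool_R(.04),3,.02,start=s)
plan([.5077,.2743,.165],tool_R(-.108),9,.02,start=s)
E
```

```text
[{"delta_pos": [-0.0263, 0.0, -0.007], "angular": [0.0, 0.0, 0.0], "hand": 0.02}, {"delta_pos": [-0.0264, 0.0, -0.0069], "angular": [0.0, 0.0, 0.0], "hand": 0.02}, {"delta_pos": [-0.0263, 0.0, -0.007], "angular": [0.0, 0.0, 0.0], "hand": 0.02}]
end [ 0.5813551  -0.23610361  0.12996671] from [ 0.58141165 -0.23614213  0.04824887]
[{"delta_pos": [-0.0115, 0.0166, -0.0022], "angular": [0.003, -0.086, 0.001], "hand": 0.02}, {"delta_pos": [-0.0117, 0.0166, -0.0012], "angular": [0.003, -0.086, 0.0], "hand": 0.02}, {"delta_pos": [-0.0117, 0.0167, -0.0002], "angular": [0.004, -0.086, 0.001], "hand": 0.02}]
end [ 0.58144057 -0.18613028  0.16503373] from [ 0.58141165 -0.23614213  0.04824887]
[{"delta_pos": [0.0, 0.0514, -0.0061], "angular": [0.016, 0.0, 0.0], "hand": 0.02}, {"delta_pos": [0.0, 0.0513, -0.007], "angular": [0.016, 0.0, 0.0], "hand": 0.02}, {"delta_pos": [0.0, 0.0512, -0.0078], "angular": [0.017, 0.0, 0.0], "hand": 0.02}, {"delta_pos": [0.0, 0.0511, -0.0087], "angular": [0.016, 0.0, 0.0], "hand": 0.02}, {"delta_pos": [0.0, 0.051, -0.0095], "angular": [0.017, 0.0, 0.0], "hand": 0.02}, {"delta_pos": [0.0, 0.0508, -0.0103], "angular": [0.016, 0.0, 0.0], "hand": 0.02}, {"delta_pos": [0.0001, 0.0506, -0.0111], "angular": [0.017, 0.0, 0.0], "hand": 0.02}, {"delta_pos": [0.0, 0.0504, -0.012], "angular": [0.016, 0.0, 0.0], "hand": 0.02}, {"delta_pos": [0.0001, 0.0502, -0.0129], "angular": [0.017, 0.0, 0.0], "hand": 0.02}]
end [0.50765306 0.27431081 0.16495792] from [ 0.58141165 -0.23614213  0.04824887]
```

Emit:
send_rows([
  {"delta_pos":[-0.0263,0,-0.007],"angular":[0,0,0],"hand":0.02},
  {"delta_pos":[-0.0264,0,-0.0069],"angular":[0,0,0],"hand":0.02},
  {"delta_pos":[-0.0263,0,-0.007],"angular":[0,0,0],"hand":0.02},
  {"delta_pos":[-0.0115,0.0166,-0.0022],"angular":[0.003,-0.086,0.001],"hand":0.02},
  {"delta_pos":[-0.0117,0.0166,-0.0012],"angular":[0.003,-0.086,0],"hand":0.02},
  {"delta_pos":[-0.0117,0.0167,-0.0002],"angular":[0.004,-0.086,0.001],"hand":0.02},
  {"delta_pos":[0,0.0514,-0.0061],"angular":[0.016,0,0],"hand":0.02},
  {"delta_pos":[0,0.0513,-0.007],"angular":[0.016,0,0],"hand":0.02},
  {"delta_pos":[0,0.0512,-0.0078],"angular":[0.017,0,0],"hand":0.02},
  {"delta_pos":[0,0.0511,-0.0087],"angular":[0.016,0,0],"hand":0.02},
  {"delta_pos":[0,0.051,-0.0095],"angular":[0.017,0,0],"hand":0.02},
  {"delta_pos":[0,0.0508,-0.0103],"angular":[0.016,0,0],"hand":0.02},
  {"delta_pos":[0,0.0506,-0.0111],"angular":[0.017,0,0],"hand":0.02},
  {"delta_pos":[0,0.0504,-0.012],"angular":[0.016,0,0],"hand":0.02},
  {"delta_pos":[0,0.0502,-0.0129],"angular":[0.017,0,0],"hand":0.02},
  {"delta_pos":[0,0,0],"angular":[0,0,0],"hand":0.02},
  {"delta_pos":[0,0,0],"angular":[0,0,0],"hand":0.02},
  {"delta_pos":[0,0,0],"angular":[0,0,0],"hand":0.02},
])

```text
time: 13.85
position: [0.5079, 0.273, 0.165]
ee_rot: [0.039, 0.706, -0.039, 0.706]
force: [-0.6, -1.0, -1.5]
width: 0.306
```

```bash
python3 - <<'E'
from h import *
import pickle
m=eyes.camera_model("wrist");im=eyes.camera("wrist");o=env.observe();pickle.dump(m,open("w10.pkl","wb"))
print(o["time"],o["position"],o["ee_rot"],o["joint_velocities"].round(3),o["force"],o["wrist_torque"])
cv2.imwrite("pics/w10.png",im[:,:,::-1])
E
```

```text
13.9 [0.50786322 0.27303783 0.16503572] [ 0.03898684  0.7062918  -0.03880788  0.70578033] [ 0.002 -0.    -0.005 -0.002 -0.001 -0.001 -0.001] [ 0.86514594  0.56414652 -0.30276841] [ 0.00927083  0.01089475 -0.05845449]
```

View pics/w10.png

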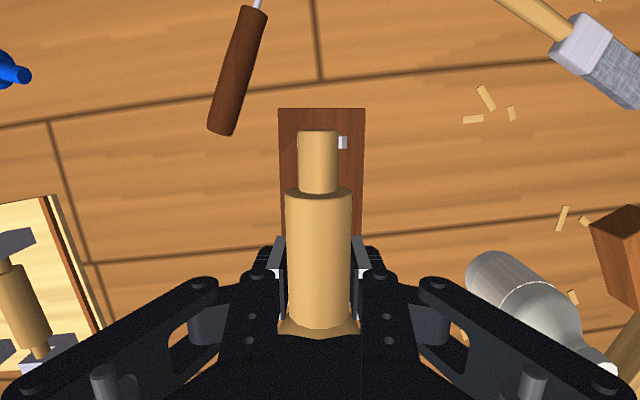

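```bash
python3 - <<'E'
from h import *
import pickle
m=pickle.load(open("w10.pkl","rb"))
p=[ 0.52155297,0.27519553,-0.10777422]
L=[[-.085,-.04,.012],[-.085,.04,.012],[-.062,.0205,.05],[-.052,.0205,.05]]
print(proj(m,T2(p,L)))
im=cv2.imread("pics/w10.png")
cv2.imwrite("pics/w10c.png",cv2.resize(im[95:255,260:380],None,fx=3.7,fy=3.7,interpolation=cv2.INTER_CUBIC))
E
```

```text
[[277.42523479 108.34059771]
 [365.6046444  108.22436686]
 [347.37483872 136.5145054 ]
 [347.12534232 148.97295255]]
```

View pics/w10c.png

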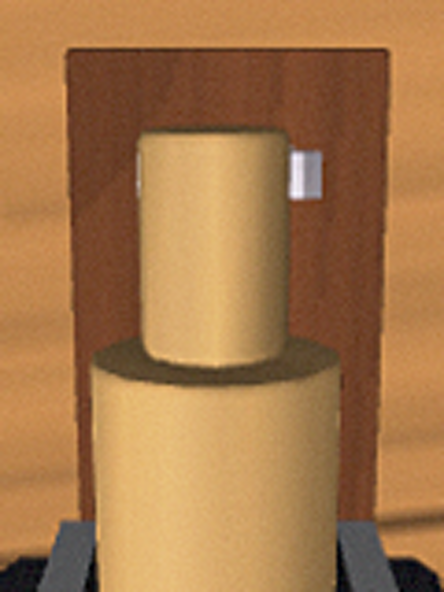

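Emit:
send_rows([
  {"delta_pos":[0.022,0.0015,0],"angular":[0,0,0],"hand":0.02},
  {"delta_pos":[0.022,0.0018,0],"angular":[0,0,0],"hand":0.02},
  {"delta_pos":[0.022,0,0],"angular":[0,0,0],"hand":0.02},
  {"delta_pos":[0.022,0,0],"angular":[0,0,0],"hand":0.02},
  {"delta_pos":[0.022,0,0],"angular":[0,0,0],"hand":0.02},
  {"delta_pos":[0.01,0,0],"angular":[0,0,0],"hand":0.02},
  {"delta_pos":[0.007,0,0],"angular":[0,0,0],"hand":0.02},
  {"delta_pos":[0,0,0],"angular":[0,0,0],"hand":0.02},
  {"delta_pos":[0,0,0],"angular":[0,0,0],"hand":0.02},
])

```text
time: 15.02
position: [0.508, 0.278, 0.0385]
ee_rot: [0.039, 0.706, -0.038, 0.706]
force: [-0.3, 0.5, -1.4]
width: 0.307
```

```bash
python3 - <<'E'
from h import *
import pickle
m=eyes.camera_model("wrist");im=eyes.camera("wrist");o=env.observe();pickle.dump(m,open("w11.pkl","wb"))
print(o["time"],o["position"],o["ee_rot"],o["joint_velocities"].round(3),o["force"],o["wrist_torque"])
cv2.imwrite("pics/w11.png",im[:,:,::-1])
cv2.imwrite("pics/w11c.png",cv2.resize(im[60:255,240:400,::-1],None,fx=3,fy=3,interpolation=cv2.INTER_CUBIC))
E
```

```text
15.075 [0.50792837 0.27806903 0.03847595] [ 0.03863548  0.70614817 -0.03772325  0.70600213] [-0.002  0.001 -0.     0.002 -0.001 -0.002  0.   ] [ 0.49383378 -0.5883582  -1.26421914] [ 0.01028977  0.01968803 -0.01204674]
```

View pics/w11c.png

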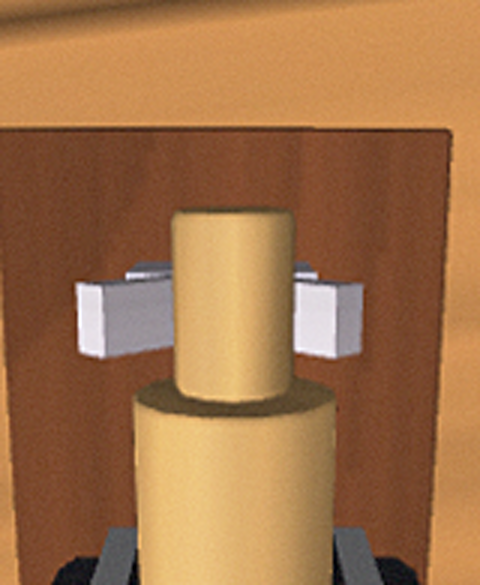

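Emit:
send_rows([
  {"delta_pos":[0.002,-0.0019,0],"angular":[0,0,0],"hand":0.02},
  {"delta_pos":[0.003,0,0],"angular":[0,0,0],"hand":0.02},
  {"delta_pos":[0.003,0,0],"angular":[0,0,0],"hand":0.02},
  {"delta_pos":[0.002,0,0],"angular":[0,0,0],"hand":0.02},
  {"delta_pos":[0,0,0],"angular":[0,0,0],"hand":0.02},
])

```text
time: 15.7
position: [0.5072, 0.2759, 0.0276]
ee_rot: [0.038, 0.707, -0.038, 0.706]
force: [0.1, -0.1, -1.6]
width: 0.305
```

```bash
python3 - <<'E'
from h import *
m=eyes.camera_model("wrist");im=eyes.camera("wrist");o=env.observe()
print(o["time"],o["position"],o["ee_rot"],o["joint_velocities"].round(3),o["force"],o["wrist_torque"])
cv2.imwrite("pics/w12c.png",cv2.resize(im[60:255,240:400,::-1],None,fx=3,fy=3,interpolation=cv2.INTER_CUBIC))
E
```

```text
15.75 [0.50730035 0.27595817 0.02770049] [ 0.03832871  0.70652335 -0.03796734  0.70563032] [-0.    -0.003 -0.001 -0.001  0.001  0.002 -0.001] [ 0.28098898  0.31646179 -1.4176319 ] [-0.0183874  -0.05475073  0.01521643]
```

View pics/w12c.png

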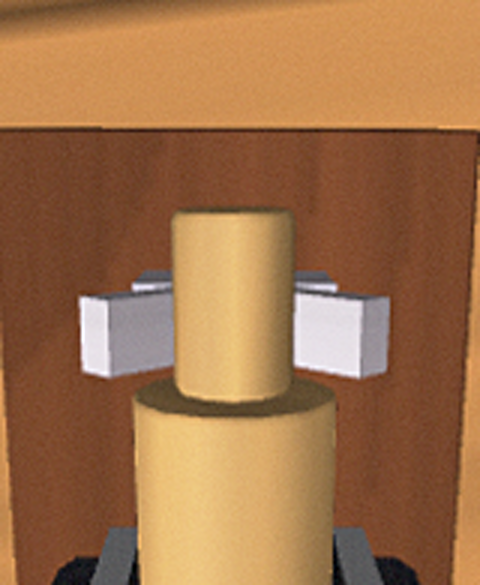

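Emit:
send_rows([
  {"delta_pos":[0.001,0,0],"angular":[0,0,0],"hand":0.02},
  {"delta_pos":[0.0005,0,0],"angular":[0,0,0],"hand":0.02},
  {"delta_pos":[0,0,0],"angular":[0,0,0],"hand":0.02},
])

```text
time: 16.12
position: [0.5074, 0.276, 0.0264]
ee_rot: [0.038, 0.706, -0.038, 0.706]
force: [0.2, -0.5, 0.4]
width: 0.306
```

Emit:
send_rows([
  {"delta_pos":[0,0,0.0015],"angular":[0,0,0],"hand":0.02},
  {"delta_pos":[0,0,0.0015],"angular":[0,0,0],"hand":0.02},
  {"delta_pos":[0,0,0.001],"angular":[0,0,0],"hand":0.02},
  {"delta_pos":[0,0,0.001],"angular":[0,0,0],"hand":0.02},
  {"delta_pos":[0,0,0],"angular":[0,0,0],"hand":0.02},
])

```text
time: 16.75
position: [0.5124, 0.2753, 0.0263]
ee_rot: [0.038, 0.706, -0.038, 0.706]
force: [-1.7, -1.1, -0.3]
width: 0.309
```

Emit:
send_rows([
  {"delta_pos":[0,0,0.001],"angular":[0,0,0],"hand":0.02},
  {"delta_pos":[0,0,0.001],"angular":[0,0,0],"hand":0.02},
  {"delta_pos":[0,0,0],"angular":[0,0,0],"hand":0.02},
])

```text
time: 17.12
position: [0.5145, 0.2752, 0.0263]
ee_rot: [0.038, 0.706, -0.038, 0.706]
force: [-1.0, -1.3, -0.1]
width: 0.308
```

Emit:
send_rows([
  {"delta_pos":[0,0,0.001],"angular":[0,0,0],"hand":0.02},
  {"delta_pos":[0,0,0.001],"angular":[0,0,0],"hand":0.02},
  {"delta_pos":[0,0,0],"angular":[0,0,0],"hand":0.02},
])

```text
time: 17.5
position: [0.5147, 0.2751, 0.0262]
ee_rot: [0.038, 0.707, -0.038, 0.705]
force: [-7.3, -1.4, 4.9]
width: 0.308
```

Emit:
send_rows([
  {"delta_pos":[0.0004,0,-0.0012],"angular":[0,0,0],"hand":0.02},
  {"delta_pos":[0,0,0],"angular":[0,0,0],"hand":0.02},
  {"delta_pos":[0,0,0],"angular":[0,0,0],"hand":0.02},
], grip_force=30)

```text
time: 17.88
position: [0.5147, 0.2751, 0.0262]
ee_rot: [0.038, 0.707, -0.038, 0.705]
force: [-5.7, -2.0, 6.3]
width: 0.309
```

```bash
python3 - <<'E'
from h import *
m=eyes.camera_model("wrist");im=eyes.camera("wrist");o=env.observe()
print(o["time"],o["position"],o["force"],o["wrist_torque"],o["width"])
cv2.imwrite("pics/w13.png",im[:,:,::-1])
E
```

```text
17.925 [0.5146816  0.27517178 0.02621601] [-4.01422148 -1.40603344  5.86993075] [-0.3905416   0.87742352 -0.06346172] 0.30718749461299
```

View pics/w13.png

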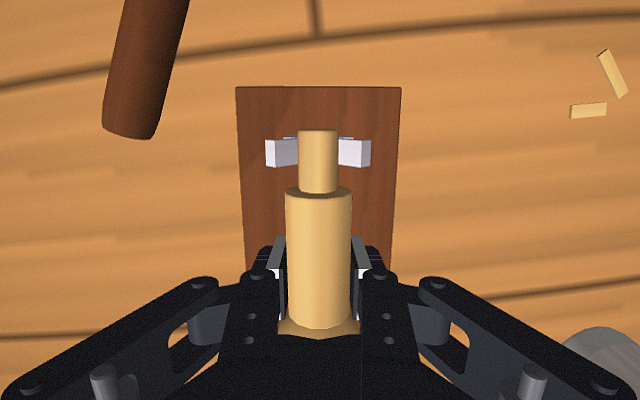

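Emit:
send_rows([
  {"delta_pos":[-0.0005,0,-0.0005],"angular":[0,0,0],"hand":0.027},
  {"delta_pos":[0,0,0],"angular":[0,0,0],"hand":0.031},
  {"delta_pos":[0,0,0],"angular":[0,0,0],"hand":0.036},
  {"delta_pos":[0,0,0],"angular":[0,0,0],"hand":0.042},
  {"delta_pos":[0,0,0],"angular":[0,0,0],"hand":0.05},
  {"delta_pos":[0,0,0],"angular":[0,0,0],"hand":0.055},
  {"delta_pos":[0,0,0],"angular":[0,0,0],"hand":0.055},
])

```text
time: 18.8
position: [0.5146, 0.2752, 0.0264]
ee_rot: [0.038, 0.706, -0.038, 0.706]
force: [-0.7, -0.2, 0.3]
width: 0.645
```

```bash
python3 - <<'E'
from h import *
m=eyes.camera_model("wrist");im=eyes.camera("wrist");o=env.observe()
print(o["time"],o["position"],o["force"],o["wrist_torque"],o["width"])
cv2.imwrite("pics/w14.png",im[:,:,::-1])
E
```

```text
18.85 [0.51460372 0.27521587 0.02641938] [0.05122559 0.05054582 0.52285209] [-0.00800526 -0.04527076  0.01468546] 0.6443408135154346
```

View pics/w14.png

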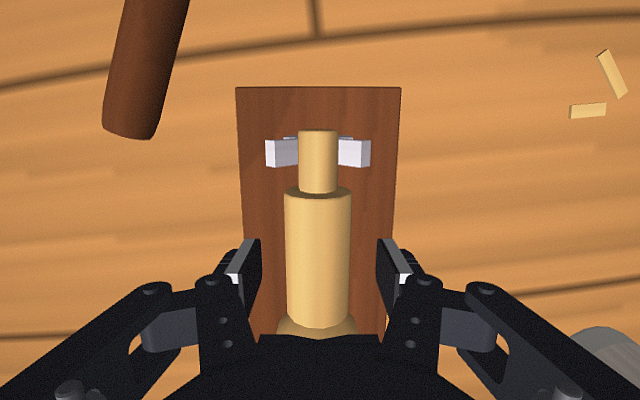

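Released without dragging it. Now straight up, then to a spot where the end plate is visible.

Emit:
send_rows([
  {"delta_pos":[-0.01,0,0],"angular":[0,0,0],"hand":0.055},
  {"delta_pos":[-0.02,0,0],"angular":[0,0,0],"hand":0.055},
  {"delta_pos":[-0.03,0,0],"angular":[0,0,0],"hand":0.055},
  {"delta_pos":[-0.04,0,0],"angular":[0,0,0],"hand":0.055},
  {"delta_pos":[-0.04,0,0.03],"angular":[0,0,0],"hand":0.055},
  {"delta_pos":[-0.02,0,0.03],"angular":[0,0,0],"hand":0.055},
  {"delta_pos":[0,0,0],"angular":[0,0,0],"hand":0.055},
  {"delta_pos":[0,0,0],"angular":[0,0,0],"hand":0.055},
])

```text
time: 19.85
position: [0.5733, 0.2686, 0.186]
ee_rot: [0.038, 0.707, -0.038, 0.705]
force: [-0.4, 0.3, -0.4]
width: 0.645
```

```bash
python3 - <<'E'
from h import *
import pickle
m=eyes.camera_model("wrist");im=eyes.camera("wrist");o=env.observe();pickle.dump(m,open("w15.pkl","wb"))
print(o["time"],o["position"],o["force"])
cv2.imwrite("pics/w15.png",im[:,:,::-1])
cv2.imwrite("pics/w15c.png",cv2.resize(im[40:240,250:390,::-1],None,fx=2.9,fy=2.9,interpolation=cv2.INTER_CUBIC))
im=eyes.camera("top")[:,:,::-1];cv2.imwrite("pics/top15.png",im)
E
```

```text
19.9 [0.57297827 0.26872192 0.18565953] [-0.42707565  0.51655308  0.63988369]
```

View pics/w15.png

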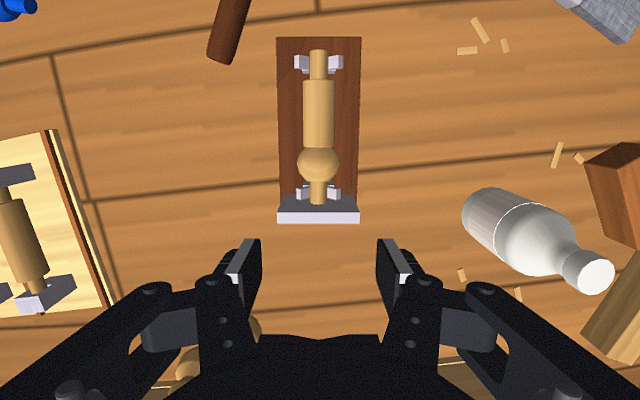

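View pics/w15c.png

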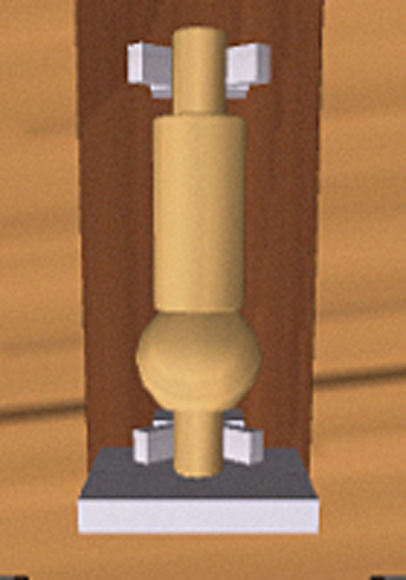

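View pics/top15.png

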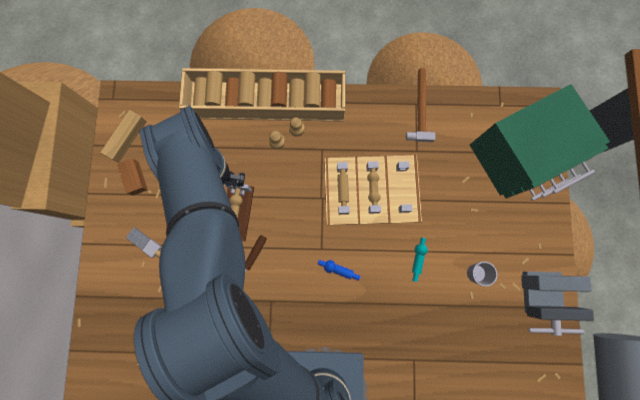

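```bash
python3 - <<'E'
from h import *
import pickle
m=pickle.load(open("w15.pkl","rb"))
s=lambda a:np.array(a)/2.9+[250,40]
L=[[.066,-.035,.076],[.066,.035,.076],[-.062,-.0205,.05],[-.062,.0205,.05],[.052,-.0205,.05],[.052,.0205,.05]]
px=s([[79,498],[320,500],[128,42],[270,44],[134,430],[263,430]])
p,r=fit([(m,L,px)],[.5216,.2752,-.108]);print(p,r.round(1))
for pp in (p,[.52155,.2752,-.1078]):
  for g in (0,-.0025,-.005): 
    q=proj(m,T2(pp,[[.066+g,0,.045+.008],[-.066+g,0,.045+.008],[-.042+g,-.014,.045],[-.042+g,.014,.045]]));print(g,((q-[250,40])*2.9).round(0).tolist())
E
```

```text
[ 0.52098729  0.27523793 -0.10813929] [[-0.3  0.3]
 [-0.1 -0.3]
 [-0.2 -0.2]
 [ 0.5 -0.8]
 [-0.2  0.6]
 [ 0.5  0.6]]
0 [[199.0, 477.0], [199.0, 24.0], [152.0, 117.0], [247.0, 117.0]]
-0.0025 [[199.0, 470.0], [199.0, 15.0], [152.0, 108.0], [247.0, 108.0]]
-0.005 [[199.0, 462.0], [199.0, 5.0], [152.0, 99.0], [247.0, 99.0]]
0 [[199.0, 479.0], [199.0, 26.0], [152.0, 119.0], [247.0, 119.0]]
-0.0025 [[199.0, 471.0], [199.0, 17.0], [152.0, 110.0], [247.0, 110.0]]
-0.005 [[199.0, 464.0], [199.0, 7.0], [152.0, 101.0], [247.0, 101.0]]
```

```bash
python3 - <<'E'
from h import *
print(env.observe()["time"]); print(env.close_job())
E
```

```text
19.95
the job is handed in; nothing more can be done
None
```

The single-bulb handle is out of the tray and lying in the cradle's two V-rests, its bulb end against the end plate. I handed the job in at about 20 s; no verdict is reported.

- **Tray:** I gripped the handle in the pocket at tray y = -92 mm. The tray's -x end held firm at 15 N and the +x end gave. I pushed it about 12.6 mm that way at roughly 7 N, tilted the free end up about 15° over the fixed cup, and drew it out.
- **Cradle:** I lined the tenon up over the rear V by eye, lowered the handle, and slid it forward until it touched the end plate at about 7 N. Then I eased off and let go.
- **Last checks:** In the final wrist picture the gap to the plate is about 0 to 0.5 mm and the handle is on the centre line within about 1 mm. It lies in both V-rests and the gripper is clear. The twin and plain parts still look to be in their pockets. In the top view the pawns and tin look unmoved. The arm partly hid the gouge and brush there and covered the glue bottle; the glue stands upright and unmoved in the wrist picture.
- **Disagreements:** The robot's y reading and the camera differed by 2 to 3 mm over the tray. I therefore lined the handle up with the cradle by the picture. The first sideways correction there came out about 2 mm too far, and I corrected it before lowering.

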